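# Lock a tin kalimba in the tuning jig

### The arm

A 6-joint arm with a two-finger parallel gripper is mounted at the origin on the work surface. World frame = base frame: x ahead of the robot, y to its left, z up, the work surface at z = 0. Lengths are in m, angles in rad, forces in N, time in s.
With the tool pointing down it reaches from about 0.3 to 0.775 m from the base axis. Payload 14.6 kg.
Tool frame: the origin (TCP) lies midway between the tips of the shut fingers; the grasp point (between the pads) lies 19 mm behind it (ctrl.pinch_z is the distance from the TCP to the grasp point, in m); z points along the fingers, y is the line along which they close (so a half turn about z gives the same grasp; the last joint's range is limited). The gripper opens to 94 mm and grips with 3 to 60 N. Pads are 16 mm wide; open, the fingers measure 119 mm over their backs; the gripper's body (75 mm by 177 mm) begins 78 mm behind the grasp point.
Start: joints at [1.134, 0.3, 1.521, -0, 1.321, -0.067], TCP at [0.199, 0.513, 0.185] pointing down, gripper open.
Joint ranges: [-3.03, 3.03], [-0.79, 2.21], [0.23, 2.52], [-1.04, 4.18], [0, 3.07], [-2.55, 2.55]. Speed limits (rad/s): [2.22, 2.22, 2.57, 3.14, 3.14, 3.14].

### API

Orientations are given as [roll, pitch, yaw] about the fixed x, y, z axes, in that order (R = Rz(yaw) Ry(pitch) Rx(roll)).
In Python, from station import ctrl gives the robot as it stands.
- The arm moves only by the tool jog_arm, never from a script. Its argument "motion" is a list of rows, each a list of 7 numbers: the shift along the tool's x, y, z in m, then the turn, a rotation vector about the tool's x, y, z in rad, then the opening, from -1 (shut) to 1 (fully open). In form: [[tx, ty, tz, rx, ry, rz, gripper], ...]. A call has 1 to 5 rows; each row shifts and turns the commanded pose from where the row before left it, along the tool's axes as they then stand; what a row does not reach is not made up. A row lasts 1/10 s, in which the tool goes at most 50 mm and 8.59 degrees, less where a joint would pass 70% of its speed; a pose out of reach is approached as far as the arm can. A call is refused whole if a number of a shift passes 0.05 or a number of a turn 0.15, either way. A call with a gripper value outside its range is refused whole. The fingers move at their own pace and stop on an object; "squeeze" is the grip in N (left out, the last holds). Time passes only in rows, so rows that do not move let the fingers close. It gives the time, the measured TCP pose, the force, the opening and the grip force at its end, in the units of the state.
- ctrl.get_obs(): the state, without advancing time (a new reading comes with each control period).
- ctrl.camera(name): name is "scene" or "top" or "wrist"; returns the picture (384x512x3 uint8, red, green, blue); there is no depth.
- ctrl.camera_model(name): a dict with "intrinsics" (3x3 intrinsics, pixels), "rvec" (rotation vector, rad) and "tvec" (3), from world to camera coordinates, as OpenCV has them. Camera axes: x right, y down, z forward; pixel columns grow to the right and rows downward; lengths in m; the calibration is good to about 2 mm. A picture is of the moment at which its call begins: read the wrist's pose just before it. camera_model takes no time and is no camera call; for the wrist camera it gives the pose at the moment of the call.
- ctrl.hand_in(): hands the job in; it is judged then, once.
The state is a dict: "time_s": time; "qpos": joint angles; "joint_vel": joint speeds; "tau": joint torques, N m; "ee_pos": TCP position; "eef_rot": TCP orientation; "force": force on the tool from outside, world axes, zero at the start; "moment": the same for the moment, N m; "grip_width": finger opening in m; "grip_force": force on a finger pad.
Only numpy, scipy, OpenCV 4.12 (cv2) and the standard library are available. Lean on these libraries where they do the work, as an engineer would, in place of code of your own. Each camera call takes 0.05 s, during which the arm holds its last target. There are 200 camera calls.

### The job

Get the blue-banded tin kalimba ready for tuning: with a fingertip, slide it along the wooden jig until it sits in the corner against both the fence and the end stop, and push the arm of the wooden cam lever round until it stands square out from the fence and the cam nips the tin tight in that corner. Nothing is picked up: keep off the tines, leave the screwdriver, jar, brush and finished kalimba where they are, and finish with the hand clear.

Things in the scene. Friction and masses are not known exactly. Their poses are not given: they have to be found in the camera images.
- jig: Jig fixed to the bench: plywood base 18 mm thick, x -95 to +150, y -180 to +110 mm in its own axes; origin on its underside below the tin's seat. Fence: face at x = -52 mm, 32 mm thick behind, y -178 to +108. End stop: face at y = +52, 30 mm thick, x -52 to +28. Both rise 30 mm above the base. A tin against both has its axis at x = y = 0. Open towards -y.
- corner_seat (a point): The seat: middle of the pocket, on the top of the jig's base (18 mm above the bench, jig x = y = 0), axes as the jig's. A tin touching both fence and end stop has the centre of its underside here.
- kalimba: Kalimba to lock: a round tin 104 mm across, 42 mm high with its wooden top, blue band, about 0.27 kg, loose on the jig's base; origin at the centre of its underside. Slides with 1 to 3 N. Starts 80 to 115 mm short of its seat towards the jig's -y and up to 16 mm off the fence. Its turn about its own axis does not matter.
- tines: The row of steel tines, bridge and pressure bar on top of that kalimba, fixed to it (same origin and axes as the kalimba); they stand up to 55 mm above the tin's underside (13 mm above its wooden top) and lie within 47 mm of its axis. Not to be touched.
- cam_lever (a joint): Cam lever's angle, rad, clockwise from above. 0: arm along the jig's +y (open); 1.57: arm along +x (square out from the fence, clamped). Starts at 0 to 0.4, range -0.15 to 2.3; stays where left (friction 0.22 N m). A seated tin is first met at about 1.2, then it turns stiffer (up to 20 N at the arm's end); tightest at 1.60, far past that it lets go.
- cam_pivot (a point): On the lever's bolt axis, at jig x = 92.2, y = 0 mm, 42 mm above the bench (the lever's top face). The cam is a disc of 30 mm radius, its centre 11 mm off the bolt on the side away from the arm. Axes as the jig's.
- lever_end (a point): Centre of the red round end (28 mm across) of the lever's arm, on its top face, 127 mm from the bolt axis. The arm is a wooden bar 24 mm wide and lies between 22 and 42 mm above the bench; past the base's edge it overhangs the bench.
- screwdriver: Flat screwdriver with a yellow handle, 130 mm long, lying on the jig's base along its outer (+x) edge, on the -y side. Bystander.
- varnish_jar: Amber jar with brass cap, 52 mm across, 75 mm high, standing on the bench beyond the end stop. Bystander.
- brush: Flat brush, 200 mm long, lying on the bench to the -y side of the jig. Bystander.
- finished_kalimba: Finished kalimba with a yellow band, 104 mm across, standing on the bench beside the jig. Bystander.

How it is judged:
By the outcome, as a careful person would: the job done as asked, in the order asked, and still so for the second after the job is handed in, with the robot touching nothing.
It also fails if it takes over 59 s, if anything falls off the work surface, if the arm or the gripper's body presses on something with over 40 N, if the wrist force passes 120 N, or if a joint passes its speed limit or range.

## Working session

There is one attempt and no reset: what is moved stays moved. The work goes in short steps, Python scripts to look and compute and a tool call to move; the robot and the scene stay as the last step left them, time stands still between calls to the robot, and variables do not carry over. Pictures are saved under pics/ and viewed, at most 10 in all, crops included, and the job is handed in when it is done.

Besides the shell and the picture viewer there is one more tool, called by a JSON object that holds its "method" and its "body", one argument or row to a line. jog_arm: Moves the arm, as the interface text tells. Its arguments: {"type":"object","properties":{"motion":{"type":"array"},"squeeze":{"type":"number"}},"required":["motion"]}

```bash
mkdir -p pics; cat > h.py <<'E'
import numpy as np, cv2
from station import ctrl
def ray(m,px,z):
    K=np.array(m["intrinsics"]);R=cv2.Rodrigues(np.array(m["rvec"],float))[0];t=np.array(m["tvec"],float).ravel()
    p=cv2.undistortPoints(np.array(px,float).reshape(-1,1,2),K,None).reshape(-1,2)
    d=np.c_[p,np.ones(len(p))]@R; c=-R.T@t
    return c+d*((z-c[2])/d[:,2])[:,None]
def proj(m,P):
    return cv2.projectPoints(np.array(P,float).reshape(-1,1,3),np.array(m["rvec"],float),np.array(m["tvec"],float),np.array(m["intrinsics"]),None)[0].reshape(-1,2)
def save(n,im): cv2.imwrite(f"pics/{n}.png",cv2.cvtColor(im,cv2.COLOR_RGB2BGR))
E
python3 - <<'E'
from h import *
a=ctrl.camera("top");b=ctrl.camera("scene")
np.save("top0.npy",a);np.save("scene0.npy",b)
save("top0",cv2.resize(a,(800,600)));save("scene0",cv2.resize(b,(800,600)))
print(ctrl.get_obs()); 
m=ctrl.camera_model("top");print(m)
E
```

```text
{'time_s': 0.1, 'qpos': array([ 1.13439356e+00,  3.00390728e-01,  1.52149440e+00,  5.35660586e-05,
        1.32067942e+00, -6.66115879e-02]), 'joint_vel': array([ 1.01908368e-03, -2.95629025e-03, -1.75481975e-03, -1.72265152e-04,
        1.24674328e-04, -7.80350375e-05]), 'tau': array([ 2.36706310e-04, -5.32646835e+01, -3.53281116e+01,  7.08434964e-02,
        2.35828426e-02, -2.96168039e-06]), 'ee_pos': array([0.19867492, 0.512607  , 0.18466709]), 'eef_rot': array([-3.14062636e+00, -1.16463251e-04,  2.77178814e+00]), 'force': array([ 0.0108465 ,  0.38900832, -0.09028779]), 'moment': array([-0.01064384, -0.00835082,  0.02751748]), 'grip_force': 0.0, 'grip_width': 0.09409557010984501}
{'intrinsics': array([[383.71126796,   0.        , 260.84081866],
       [  0.        , 383.71126796, 187.79402262],
       [  0.        ,   0.        ,   1.        ]]), 'rvec': array([ 2.17956893, -2.19836441,  0.03845516]), 'tvec': array([0.0567102 , 0.5915196 , 0.98205805])}
```

View pics/top0.png

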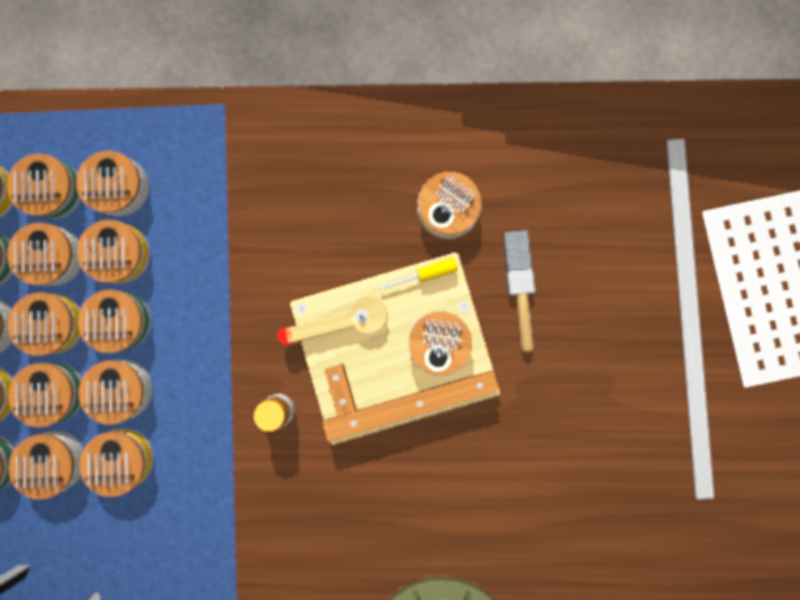

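View pics/scene0.png

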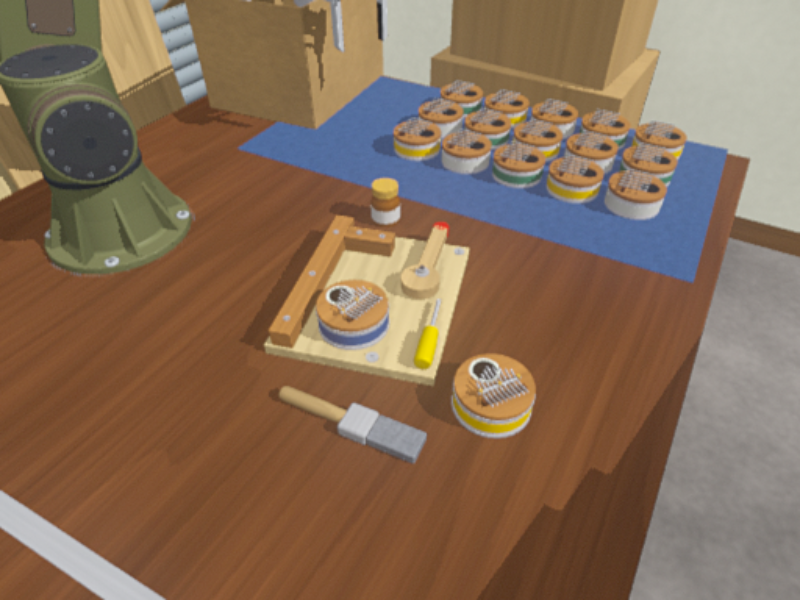

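Top view (800x600 px): the jig has its fence at the bottom (robot side), running (330,435)–(498,390), and its end stop at (342,390). The kalimba is at (440,341), the lever bolt at (362,317) and the red end at (284,336). The scene view agrees. Next I'll measure these by colour.

```bash
python3 - <<'E'
from h import *
a=np.load("top0.npy");m=ctrl.camera_model("top")
hsv=cv2.cvtColor(a,cv2.COLOR_RGB2HSV)
c=a[150:295,165:335]
save("crop",cv2.resize(c,None,fx=4.6,fy=4,interpolation=cv2.INTER_CUBIC) if 0 else cv2.resize(c,None,fx=4,fy=4,interpolation=cv2.INTER_CUBIC))
red=((hsv[...,0]<6)|(hsv[...,0]>174))&(hsv[...,1]>200)&(hsv[...,2]>150)
red[:, :160]=0;red[:,250:]=0
ys,xs=np.nonzero(red);print("red",xs.mean(),ys.mean(),len(xs),ray(m,[[xs.mean(),ys.mean()]],.042))
for p in [(360,170),(220,190),(300,190),(283,210),(270,258),(230,270),(260,230)]: 
    q=(p[0],p[1]);print(q,a[q[1],q[0]],hsv[q[1],q[0]])
E
```

```text
red 180.55769230769232 215.25 52 [[0.52297779 0.25475497 0.042     ]]
(360, 170) [135  82  48] [ 12 164 135]
(220, 190) [253 244 178] [ 26  76 253]
(300, 190) [247 228 155] [ 24  95 247]
(283, 210) [154 132 118] [ 12  60 154]
(270, 258) [233 200 172] [ 14  67 233]
(230, 270) [235 161  84] [ 15 164 235]
(260, 230) [251 239 170] [ 26  82 251]
```

View pics/crop.png

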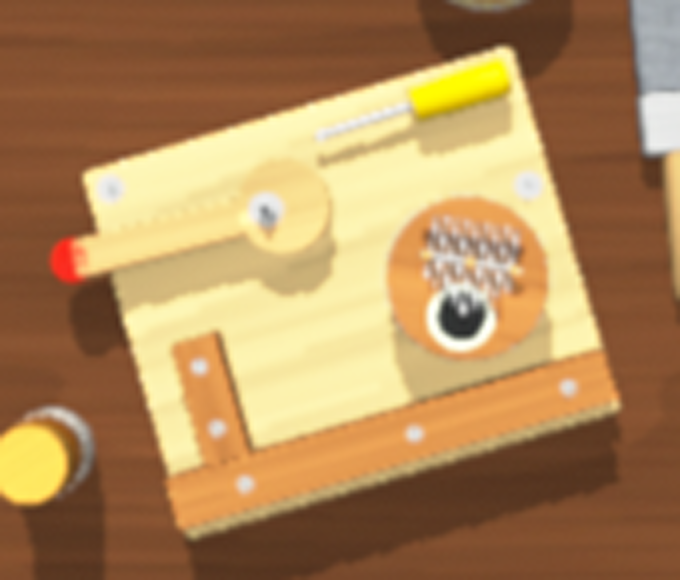

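The crop (4x, origin 165,150) shows the base corners at (84,172) and (512,46). The fence's top corners are (167,478), (602,350) and (618,402), and the stop's are (172,343) and (217,331). The bolt is at (266,212), and the tin's top is centred on (467,277).

```bash
python3 - <<'E'
from h import *
m=ctrl.camera_model("top")
C=lambda x,y:((x+.5)/4-.5+165,(y+.5)/4-.5+150)
pts=[((84,172),(150,110,18)),((512,46),(150,-180,18)),((167,478),(-52,108,48)),((602,350),(-52,-178,48)),((618,402),(-84,-178,48)),((172,343),(28,82,48)),((217,331),(28,52,48)),((266,212),(92.2,0,44))]
W=np.array([ray(m,[C(*p)],j[2]/1e3)[0] for p,j in pts]);J=np.array([j for _,j in pts])/1e3
w=W[:,:2].mean(0);j=J[:,:2].mean(0)
U,S,V=np.linalg.svd((J[:,:2]-j).T@(W[:,:2]-w));R=V.T@np.diag([1,np.sign(np.linalg.det(U@V))])@U.T
t=w-R@j;yaw=np.arctan2(R[1,0],R[0,0])
print("yaw",yaw,"seat",t,"res mm",((R@J[:,:2].T).T+t-W[:,:2])*1e3)
np.savez("jig.npz",R=R,t=t)
tj=lambda P:R.T@(np.array(P)[:2]-t)
k=ray(m,[C(467,277)],.060)[0];r=ray(m,[C(388,277),C(547,277)],.06)
print("tin",k,"jig",tj(k)*1e3,"dia",np.linalg.norm(r[0]-r[1]))
e=ray(m,[(180.7,215.2)],.042)[0];ej=tj(e)-[.0922,0];print("end jig",tj(e),np.linalg.norm(ej),np.arctan2(ej[0],ej[1]))
jar=ray(m,[C(32,462)],.075)[0];print("jar",jar,tj(jar))
E
```

```text
yaw 0.2766170997351206 seat [0.46688479 0.10040769] res mm [[ 0.11151773  0.12059888]
 [-0.11020774 -0.24641877]
 [-1.26386594  1.53762654]
 [-0.58172182 -1.90981324]
 [ 0.87162794 -1.21001562]
 [-0.87901858  1.60465775]
 [ 0.0433358   0.97115968]
 [ 1.80833262 -0.86779522]]
tin [0.51243114 0.00088882 0.06      ] jig [  16.63600587 -108.17448314] dia 0.09810926212676238
end jig [0.0961334  0.13278004] 0.13283828855767824 0.02961478789916114
jar [0.40303165 0.266387   0.075     ] [-0.01609631  0.17710806]
```

{"method": "jog_arm", "body": {
  "motion": [
    [0,0,0,0,0,-0.13,-1],
    [0,0,0,0,0,-0.13,-1],
    [0,0,0,0,0,-0.13,-1],
    [0,0,0,0,0,-0.13,-1],
    [0,0,0,0,0,-0.127,-1]
  ],
  "squeeze": 5
}}

```text
time_s: 0.6
ee_pos: [0.1987, 0.5127, 0.1848]
eef_rot: [-3.141, -0.0, -2.859]
force: [0.7, -0.1, 0.0]
grip_width: 0.0578
grip_force: 0.0
```

{"method": "jog_arm", "body": {
  "motion": [
    [-0.014,-0.043,0,0,0,0,-1],
    [-0.014,-0.043,0,0,0,0,-1],
    [-0.014,-0.043,0,0,0,0,-1],
    [-0.014,-0.043,0,0,0,0,-1],
    [-0.014,-0.043,0,0,0,0,-1]
  ]
}}

```text
time_s: 1.1
ee_pos: [0.3255, 0.3235, 0.185]
eef_rot: [-3.141, -0.0, -2.864]
force: [0.2, 0.8, -0.3]
grip_width: 0.0179
grip_force: 0.0
```

{"method": "jog_arm", "body": {
  "motion": [
    [-0.014,-0.043,0,0,0,0,-1],
    [-0.014,-0.043,0,0,0,0,-1],
    [-0.014,-0.043,0,0,0,0,-1],
    [-0.014,-0.043,0,0,0,0,-1],
    [-0.014,-0.043,0,0,0,0,-1]
  ]
}}

```text
time_s: 1.6
ee_pos: [0.4517, 0.1358, 0.1851]
eef_rot: [3.142, -0.0, -2.864]
force: [0.2, 0.4, -0.0]
grip_width: 0.0009
grip_force: 0.0
```

{"method": "jog_arm", "body": {
  "motion": [
    [-0.014,-0.043,0,0,0,0,-1],
    [-0.014,-0.043,0,0,0,0,-1],
    [-0.014,-0.043,0,0,0,0,-1],
    [-0.014,-0.043,0,0,0,0,-1],
    [0,0,0,0,0,0,-1]
  ]
}}

```text
time_s: 2.1
ee_pos: [0.5535, -0.0164, 0.1842]
eef_rot: [-3.141, -0.001, -2.868]
force: [-0.1, 0.5, -0.4]
grip_width: 0.0007
grip_force: 0.0
```

```bash
cat > s.py <<'E'
from h import *
z=np.load("jig.npz");R=z["R"];t=z["t"];o=ctrl.get_obs()
p=R.T@(o["ee_pos"][:2]-t)*1e3;f=R.T@o["force"][:2]
print("t",round(o["time_s"],2),"jig",p.round(1),"z",round(o["ee_pos"][2]*1e3,1),"rot",o["eef_rot"].round(3),"f",f.round(1),o["force"][2].round(1),"w",o["grip_width"])
E
python3 s.py
```

```text
t 2.1 jig [  51.4 -136. ] z 184.2 rot [-3.141e+00 -1.000e-03 -2.868e+00] f [0.  0.5] -0.4 w 0.0006792860041635206
```

{"method": "jog_arm", "body": {
  "motion": [
    [-0.003,-0.022,0,0,0,0,-1],
    [-0.003,-0.022,0.03,0,0,0,-1],
    [0,0,0.04,0,0,0,-1],
    [0,0,0.04,0,0,0,-1],
    [0,0,0.02,0,0,0,-1]
  ]
}}

```text
time_s: 2.6
ee_pos: [0.5679, -0.0526, 0.0515]
eef_rot: [3.14, -0.004, -2.864]
force: [-0.6, 1.0, -0.0]
grip_width: 0.0006
grip_force: 0.0
```

{"method": "jog_arm", "body": {
  "motion": [
    [0,0,0.011,0,0,0,-1],
    [0,0,0.011,0,0,0,-1],
    [0,0,0,0,0,0,-1]
  ]
}}

```text
time_s: 2.9
ee_pos: [0.5695, -0.053, 0.0325]
eef_rot: [3.141, -0.001, -2.864]
force: [-0.0, -0.3, 0.6]
grip_width: 0.0004
grip_force: 0.0
```

```bash
python3 s.py; python3 - <<'E'
from h import *
a=ctrl.camera("wrist");b=ctrl.camera("scene")[150:280,150:330]
save("w1",cv2.hconcat([cv2.resize(a,(400,300)),cv2.resize(b,(400,300))]))
E
```

```text
t 2.9 jig [  56.9 -175.6] z 32.5 rot [ 3.141e+00 -1.000e-03 -2.864e+00] f [-0.1 -0.3] 0.6 w 0.00036000811691360866
```

View pics/w1.png

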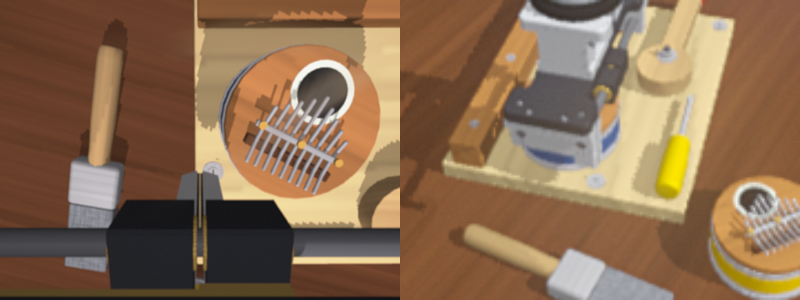

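The wrist view shows the shut fingertips at (200,190) on the tin's -y/+x side, with the tin at (300,120). The tines are well above and clear. I'll push diagonally toward the fence, then along it.

{"method": "jog_arm", "body": {
  "motion": [
    [0.002,0.008,0,0,0,0,-1],
    [0.003,0.008,0,0,0,0,-1],
    [0.003,0.006,0,0,0,0,-1],
    [0.003,0.006,0,0,0,0,-1],
    [0.003,0.006,0,0,0,0,-1]
  ]
}}

```text
time_s: 3.5
ee_pos: [0.5469, -0.024, 0.0335]
eef_rot: [-3.141, 0.001, -2.864]
force: [1.7, -1.5, 1.1]
grip_width: 0.0005
grip_force: 1.3
```

```bash
cat > look.py <<'E'
from s import *
import sys
a=ctrl.camera("top");m=ctrl.camera_model("top");hsv=cv2.cvtColor(a,cv2.COLOR_RGB2HSV)
save(sys.argv[1],cv2.resize(a[150:295,165:335],None,fx=4,fy=4,interpolation=cv2.INTER_CUBIC))
E
python3 look.py c1
```

```text
t 3.5 jig [  43.  -141.5] z 33.5 rot [-3.141e+00  1.000e-03 -2.864e+00] f [ 1.2 -1.9] 1.1 w 0.0005175518282675136
```

View pics/c1.png

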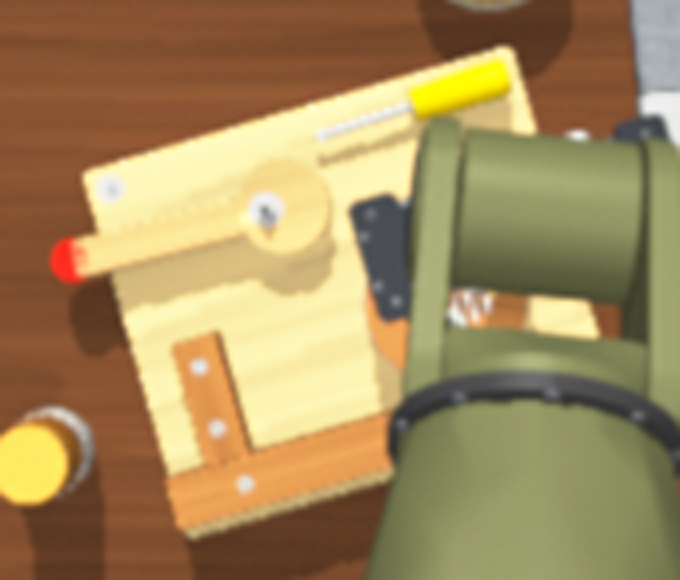

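The top view shows the arm hiding the tin. The force (1.2,-1.9 N) confirms contact with a normal about 32° off y, so I'll carry on.

{"method": "jog_arm", "body": {
  "motion": [
    [0.002,0.006,0,0,0,0,-1],
    [0.002,0.006,0,0,0,0,-1],
    [0.002,0.006,0,0,0,0,-1],
    [0.001,0.006,0,0,0,0,-1],
    [0,0.006,0,0,0,0,-1]
  ]
}}

```text
time_s: 4.05
ee_pos: [0.5394, 0.0022, 0.0368]
eef_rot: [-3.135, 0.018, -2.865]
force: [40.2, -5.6, 6.4]
grip_width: 0.0006
grip_force: 16.9
```

```bash
python3 s.py; python3 - <<'E'
from h import *
save("w2",ctrl.camera("wrist"))
E
```

```text
t 4.05 jig [  42.9 -114.3] z 36.8 rot [-3.135  0.018 -2.865] f [ 37.1 -16.3] 6.4 w 0.0006002964903573172
```

View pics/w2.png

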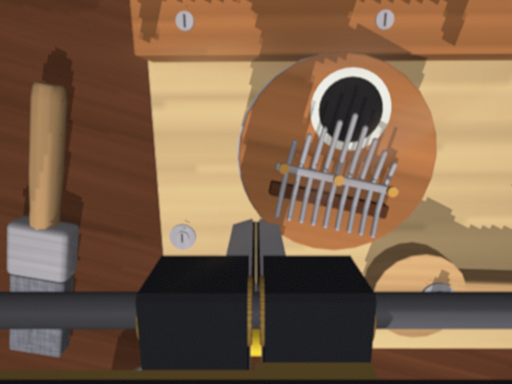

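The wrist view shows the tin (338,150) hard against the fence at the top. The finger at (257,240) is too far round to +x, with 37 N into the fence. I'll back off and re-approach from further behind.

{"method": "jog_arm", "body": {
  "motion": [
    [-0.006,-0.01,0,0,0,0,-1],
    [0,-0.02,0,0,0,0,-1],
    [0.005,-0.01,0,0,0,0,-1],
    [0.012,0,0,0,0,0,-1],
    [0,0,0,0,0,0,-1]
  ]
}}

```text
time_s: 4.6
ee_pos: [0.531, -0.0393, 0.0326]
eef_rot: [3.141, -0.002, -2.866]
force: [0.4, -0.4, 0.0]
grip_width: 0.0006
grip_force: 0.0
```

```bash
cat > tin.py <<'E'
from s import *
import json
m=ctrl.camera_model("wrist");a=ctrl.camera("wrist");hsv=cv2.cvtColor(a,cv2.COLOR_RGB2HSV)
# white ring and wood-top: contour of wooden top = orange, not connected to fence
w=((hsv[...,0]>5)&(hsv[...,0]<17)&(hsv[...,1]>110)&(hsv[...,2]>140)).astype(np.uint8)
w[:62]=0
n,l,st,ce=cv2.connectedComponentsWithStats(w)
for i in np.argsort(-st[1:,4])[:2]+1:
    c=max(cv2.findContours((l==i).astype(np.uint8),cv2.RETR_EXTERNAL,cv2.CHAIN_APPROX_NONE)[0],key=len)[:,0]
    P=(R.T@(ray(m,c,.060)[:,:2]-t).T).T*1e3
    h=cv2.convexHull(P.astype(np.float32))[:,0]
    A=np.c_[2*P,np.ones(len(P))];ok=np.ones(len(P),bool)
    for _ in range(8):
        s=np.linalg.lstsq(A[ok],(P[ok]**2).sum(1),rcond=None)[0];r=np.sqrt(s[2]+s[:2]@s[:2])
        e=abs(np.linalg.norm(P-s[:2],axis=1)-r);ok=e<max(1.2,np.median(e)*1.5)
    print(i,st[i],"centre",s[:2].round(1),"r",r.round(1),ok.mean().round(2))
E
python3 tin.py
```

```text
t 4.6 jig [  23.5 -151.9] z 32.6 rot [ 3.141e+00 -2.000e-03 -2.866e+00] f [ 0.3 -0.5] 0.0 w 0.0005815257438403769
7 [  315    95   195   188 15330] centre [ -2.8 -70.4] r 47.3 0.6
2 [ 266   62  246   34 4553] centre [-17.4 -86.5] r 52.2 0.64
```

{"method": "jog_arm", "body": {
  "motion": [
    [0,0.01,0,0,0,0,-1],
    [0,0.01,0,0,0,0,-1],
    [0,0.008,0,0,0,0,-1],
    [0,0.008,0,0,0,0,-1],
    [0,0.008,0,0,0,0,-1]
  ]
}}

```text
time_s: 5.15
ee_pos: [0.5208, 0.0042, 0.0335]
eef_rot: [-3.141, 0.001, -2.864]
force: [4.1, -2.6, 1.3]
grip_width: 0.0005
grip_force: 1.9
```

{"method": "jog_arm", "body": {
  "motion": [
    [0,0.008,0,0,0,0,-1],
    [0,0.008,0,0,0,0,-1],
    [0,0.008,0,0,0,0,-1],
    [0,0.006,0,0,0,0,-1],
    [0,0,0,0,0,0,-1]
  ]
}}

```text
time_s: 5.65
ee_pos: [0.5121, 0.033, 0.0332]
eef_rot: [3.141, -0.0, -2.864]
force: [1.9, 0.0, 1.2]
grip_width: 0.0005
grip_force: 1.3
```

```bash
python3 tin.py
```

```text
t 5.65 jig [ 25.1 -77.2] z 33.2 rot [ 3.141 -0.    -2.864] f [ 1.8 -0.5] 1.2 w 0.0005258611678430555
7 [  283    92   178   176 10106] centre [ -2.9 -16. ] r 45.6 0.59
1 [  62   62  196   28 5272] centre [ -72. -123.] r 38.6 0.67
```

{"method": "jog_arm", "body": {
  "motion": [
    [0,0.004,0,0,0,0,-1],
    [0,0.004,0,0,0,0,-1],
    [0,0.003,0,0,0,0,-1],
    [0,0,0,0,0,0,-1]
  ]
}}

```text
time_s: 6.1
ee_pos: [0.5092, 0.0432, 0.0331]
eef_rot: [3.142, -0.0, -2.864]
force: [4.0, -1.9, 2.2]
grip_width: 0.0003
grip_force: 1.7
```

```bash
python3 tin.py
```

```text
t 6.1 jig [ 25.  -66.6] z 33.1 rot [ 3.142 -0.    -2.864] f [ 3.3 -3. ] 2.2 w 0.00032958360501586384
5 [ 292   93  169  114 7275] centre [-8.5 -4.6] r 41.1 0.6
1 [  42   62  216   28 5810] centre [ -78.2 -117.5] r 43.7 0.71
```

{"method": "jog_arm", "body": {
  "motion": [
    [0,0.002,0,0,0,0,-1],
    [0,0.002,0,0,0,0,-1],
    [0,0,0,0,0,0,-1]
  ]
}}

```text
time_s: 6.45
ee_pos: [0.5081, 0.0469, 0.0332]
eef_rot: [3.142, 0.0, -2.864]
force: [3.9, -2.6, 1.8]
grip_width: 0.0004
grip_force: 2.0
```

{"method": "jog_arm", "body": {
  "motion": [
    [0,0.001,0,0,0,0,-1],
    [0,0.001,0,0,0,0,-1],
    [0,0,0,0,0,0,-1]
  ]
}}

```text
time_s: 6.75
ee_pos: [0.5076, 0.0487, 0.0332]
eef_rot: [3.142, 0.0, -2.864]
force: [3.5, -2.5, 2.5]
grip_width: 0.0004
grip_force: 2.2
```

```bash
python3 s.py
```

```text
t 6.75 jig [ 25.  -60.9] z 33.2 rot [ 3.142  0.    -2.864] f [ 2.7 -3.4] 2.5 w 0.000434536095465491
```

Still sliding; force remains low.

{"method": "jog_arm", "body": {
  "motion": [
    [0,0.0015,0,0,0,0,-1],
    [0,0.0015,0,0,0,0,-1],
    [0,0,0,0,0,0,-1]
  ]
}}

```text
time_s: 7.05
ee_pos: [0.5067, 0.0517, 0.0331]
eef_rot: [3.142, -0.0, -2.864]
force: [3.9, -2.5, 2.4]
grip_width: 0.0005
grip_force: 2.1
```

{"method": "jog_arm", "body": {
  "motion": [
    [0,0.001,0,0,0,0,-1],
    [0,0,0,0,0,0,-1]
  ]
}}

```text
time_s: 7.25
ee_pos: [0.5065, 0.0525, 0.0331]
eef_rot: [3.142, -0.0, -2.864]
force: [4.2, -1.8, 1.9]
grip_width: 0.0004
grip_force: 2.2
```

{"method": "jog_arm", "body": {
  "motion": [
    [0,0.001,0,0,0,0,-1],
    [0,0,0,0,0,0,-1]
  ]
}}

```text
time_s: 7.45
ee_pos: [0.5063, 0.0534, 0.0332]
eef_rot: [-3.141, 0.0, -2.864]
force: [4.6, -3.2, 2.7]
grip_width: 0.0004
grip_force: 2.6
```

```bash
python3 s.py
```

```text
t 7.45 jig [ 25.1 -56. ] z 33.2 rot [-3.141  0.    -2.864] f [ 3.5 -4.3] 2.7 w 0.00039019171153418695
```

{"method": "jog_arm", "body": {
  "motion": [
    [0,0.001,0,0,0,0,-1],
    [0,0,0,0,0,0,-1]
  ]
}}

```text
time_s: 7.65
ee_pos: [0.5062, 0.0539, 0.0333]
eef_rot: [-3.141, 0.0, -2.864]
force: [4.6, -6.7, 2.9]
grip_width: -0.0001
grip_force: 3.9
```

{"method": "jog_arm", "body": {
  "motion": [
    [0,0.001,0,0,0,0,-1],
    [0,0,0,0,0,0,-1]
  ]
}}

```text
time_s: 7.85
ee_pos: [0.5062, 0.0545, 0.0334]
eef_rot: [-3.14, 0.001, -2.864]
force: [6.4, -9.6, 3.2]
grip_width: 0.0006
grip_force: 5.3
```

{"method": "jog_arm", "body": {
  "motion": [
    [0,0.001,0,0,0,0,-1],
    [0,0,0,0,0,0,-1]
  ]
}}

```text
time_s: 8.05
ee_pos: [0.5063, 0.055, 0.0335]
eef_rot: [-3.139, 0.001, -2.864]
force: [6.8, -14.1, 3.3]
grip_width: 0.0002
grip_force: 6.8
```

```bash
python3 s.py; python3 - <<'E'
from h import *
save("w3",cv2.hconcat([cv2.resize(ctrl.camera("wrist"),(400,300)),cv2.resize(ctrl.camera("scene")[120:280,150:330],(400,300))]))
E
```

```text
t 8.05 jig [ 25.5 -54.5] z 33.5 rot [-3.139e+00  1.000e-03 -2.864e+00] f [  2.7 -15.4] 3.3 w 0.00019788507249230607
```

View pics/w3.png

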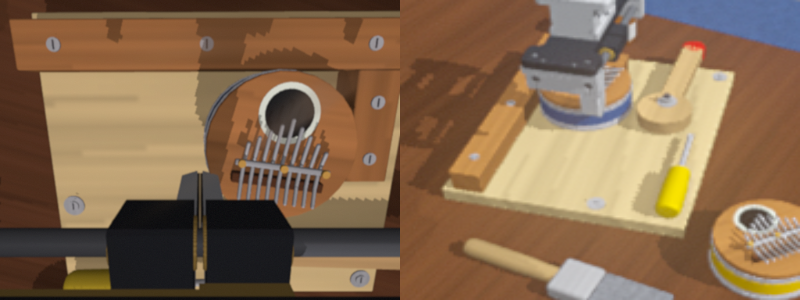

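The tin is in the corner: in the wrist view it's at (285,140), touching the fence (top) and end stop (right), and the force climbs steeply on contact. I'll withdraw and go to the inner side of the lever arm.

{"method": "jog_arm", "body": {
  "motion": [
    [0,-0.01,0,0,0,0,-1],
    [0,-0.02,0,0,0,0,-1],
    [0,0,-0.04,0,0,0,-1],
    [0,0,-0.04,0,0,0,-1],
    [0,0,-0.04,0,0,0,-1]
  ]
}}

```text
time_s: 8.65
ee_pos: [0.5126, 0.0275, 0.1539]
eef_rot: [3.14, -0.003, -2.865]
force: [-0.3, 0.5, -0.1]
grip_width: 0.0001
grip_force: 0.0
```

{"method": "jog_arm", "body": {
  "motion": [
    [-0.007,0.038,0,0,0,0,-1],
    [-0.007,0.038,0,0,0,0,-1],
    [-0.007,0.038,0,0,0,0,-1],
    [-0.007,0.038,0,0,0,0,-1],
    [-0.007,0.038,0,0,0,0,-1]
  ]
}}

```text
time_s: 9.15
ee_pos: [0.4941, 0.2212, 0.1526]
eef_rot: [3.141, -0.002, -2.864]
force: [0.2, 0.2, 0.5]
grip_width: 0.0008
grip_force: 0.0
```

{"method": "jog_arm", "body": {
  "motion": [
    [0,0,0,0,0,0,-1]
  ]
}}

```text
time_s: 9.25
ee_pos: [0.4937, 0.2231, 0.1523]
eef_rot: [3.141, -0.002, -2.861]
force: [-0.1, -0.2, -1.1]
grip_width: 0.0007
grip_force: 0.0
```

```bash
python3 s.py
```

```text
t 9.25 jig [ 59.3 110.7] z 152.3 rot [ 3.141e+00 -2.000e-03 -2.861e+00] f [-0.2 -0.2] -1.1 w 0.0007391313164304471
```

{"method": "jog_arm", "body": {
  "motion": [
    [0,-0.005,0.04,0,0,0,-1],
    [0,0,0.04,0,0,0,-1],
    [0,0,0.03,0,0,0,-1],
    [0,0,0.013,0,0,0,-1],
    [0,0,0,0,0,0,-1]
  ]
}}

```text
time_s: 9.75
ee_pos: [0.4957, 0.2142, 0.0288]
eef_rot: [-3.142, -0.004, -2.865]
force: [0.2, -0.1, 0.5]
grip_width: 0.0001
grip_force: 0.0
```

```bash
python3 s.py; python3 look.py c2
```

```text
t 9.75 jig [ 58.8 101.6] z 28.8 rot [-3.142 -0.004 -2.865] f [ 0.2 -0.1] 0.5 w 0.0001403089996681484
t 9.75 jig [ 58.8 101.6] z 28.8 rot [-3.142 -0.004 -2.865] f [ 0.2 -0.1] 0.5 w 0.0001403089996681484
```

View pics/c2.png

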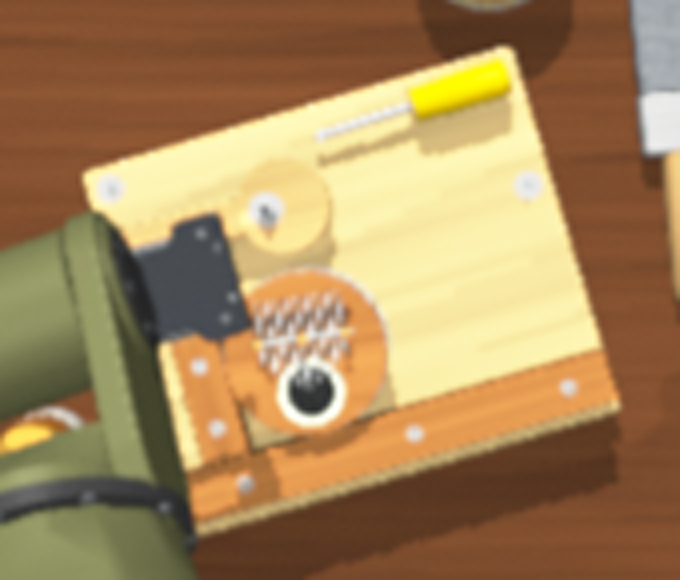

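The top view shows the tin centred near (308,350), in the corner. The fingers are over the arm's inner side and the screwdriver hasn't moved. I'll check that number against the seat, then start the lever.

```bash
python3 - <<'E'
from s import *
m=ctrl.camera_model("top")
C=lambda x,y:((x+.5)/4-.5+165,(y+.5)/4-.5+150)
print((R.T@(ray(m,[C(308,350)],.06)[0][:2]-t))*1e3)
E
```

```text
t 9.8 jig [ 59.8 101.8] z 30.4 rot [ 3.142e+00 -1.000e-03 -2.865e+00] f [-0.2  0.5] 0.4 w 0.00037797597944202516
[ 1.0686317  -1.34633788]
```

{"method": "jog_arm", "body": {
  "motion": [
    [-0.005,0,0,0,0,0,-1],
    [-0.005,0,0,0,0,0,-1],
    [0,0,0,0,0,0,-1]
  ]
}}

```text
time_s: 10.1
ee_pos: [0.5074, 0.218, 0.0312]
eef_rot: [3.141, 0.002, -2.864]
force: [0.1, -0.3, 0.5]
grip_width: 0.0005
grip_force: 0.0
```

{"method": "jog_arm", "body": {
  "motion": [
    [-0.01,0.0016,0,0,0,0.1,-1],
    [-0.01,0.0016,0,0,0,0.1,-1],
    [-0.01,0.0016,0,0,0,0.1,-1],
    [-0.01,0.0016,0,0,0,0.1,-1],
    [-0.01,0.0016,0,0,0,0.1,-1]
  ]
}}

```text
time_s: 10.6
ee_pos: [0.5556, 0.2297, 0.0307]
eef_rot: [3.141, 0.0, 2.915]
force: [0.6, 1.1, -0.7]
grip_width: 0.0002
grip_force: 0.0
```

```bash
cat > lv.py <<'E'
from s import *
q=p-[92.2,0];ps=o["eef_rot"][2];th=-(ps-(np.pi+np.arctan2(R[1,0],R[0,0])));th=(th+np.pi)%(2*np.pi)-np.pi
er=np.array([np.sin(th),np.cos(th)]);et=np.array([np.cos(th),-np.sin(th)])
print("tool th",th.round(3),"along",(q@er).round(1),"lat",(q@et).round(1),"angle of finger",np.arctan2(q[0],q[1]).round(3),"f along",(f@er).round(1),"f lat",(f@et).round(1),"q6",o["qpos"][5].round(2))
r=np.hypot(*q);print("lever th if gap 20/22:",[(np.arctan2(q[0],q[1])+np.arcsin(g/r)).round(3) for g in (20,22)])
E
python3 lv.py
```

```text
t 10.6 jig [120.7 100.1] z 30.7 rot [3.141 0.    2.915] f [0.9 0.9] -0.7 w 0.00017076211932453065
tool th 0.503 along 101.4 lat -23.4 angle of finger 0.277 f along 1.2 f lat 0.3 q6 -1.01
lever th if gap 20/22: [np.float64(0.47), np.float64(0.49)]
```

{"method": "jog_arm", "body": {
  "motion": [
    [-0.01,0.0016,0,0,0,0.1,-1],
    [-0.01,0.0016,0,0,0,0.1,-1],
    [-0.01,0.0016,0,0,0,0.1,-1],
    [-0.01,0.0016,0,0,0,0.1,-1],
    [0,0,0,0,0,0,-1]
  ]
}}

```text
time_s: 11.1
ee_pos: [0.5952, 0.2205, 0.0305]
eef_rot: [3.141, 0.001, 2.517]
force: [-0.0, 0.1, -0.3]
grip_width: 0.0006
grip_force: 0.0
```

```bash
python3 lv.py; python3 - <<'E'
from h import *
save("c3",cv2.hconcat([cv2.resize(ctrl.camera("wrist"),(400,300)),cv2.resize(ctrl.camera("top")[140:270,165:338],(400,300))]))
E
```

```text
t 11.1 jig [156.2  80.5] z 30.5 rot [3.141e+00 1.000e-03 2.517e+00] f [0.  0.1] -0.3 w 0.0005943150793793732
tool th 0.902 along 100.1 lat -23.4 angle of finger 0.672 f along 0.1 f lat -0.1 q6 -0.65
lever th if gap 20/22: [np.float64(0.868), np.float64(0.888)]
```

View pics/c3.png

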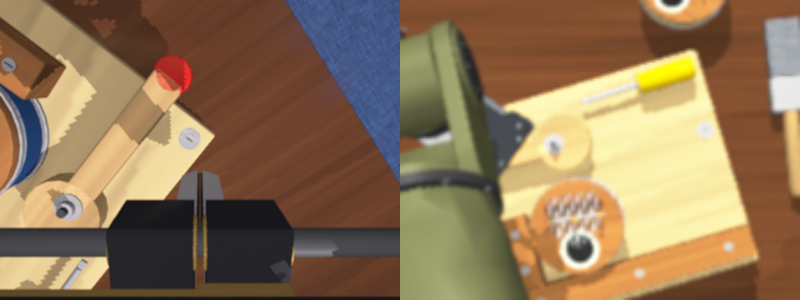

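The wrist view shows the lever still pointing along +y, from bolt (65,210) to red end (172,75), with my finger now on its outer side. The finger never pushed it. I'll triangulate the red end's height and position to see why.

```bash
python3 - <<'E'
from s import *
m=ctrl.camera_model("wrist");a=ctrl.camera("wrist");hsv=cv2.cvtColor(a,cv2.COLOR_RGB2HSV)
def red(hsv,box):
    r=((hsv[...,0]<6)|(hsv[...,0]>174))&(hsv[...,1]>190)&(hsv[...,2]>120)
    k=np.zeros_like(r);k[box[1]:box[3],box[0]:box[2]]=1;r&=k
    ys,xs=np.nonzero(r);return (xs.mean(),ys.mean()),len(xs),(xs.min(),xs.max(),ys.min(),ys.max())
w=red(hsv,(150,40,300,160));print(w)
for z in(.0,.02,.03,.042,.06):
    c=(R.T@(ray(m,[w[0]],z)[0][:2]-t))*1e3
    tt=(R.T@(ray(ctrl.camera_model("top"),[(180.56,215.25)],z)[0][:2]-t))*1e3
    e=[(R.T@(ray(m,[v],z)[0][:2]-t))*1e3 for v in [(83,268)]]
    print(z,"wrist",c.round(1),"top0",tt.round(1),"bolt",e[0].round(1))
s0=cv2.cvtColor(np.load("scene0.npy"),cv2.COLOR_RGB2HSV)
sm=ctrl.camera_model("scene");s=red(s0,(260,130,300,160));print(s)
for z in(.02,.042): print("scene",z,(R.T@(ray(sm,[s[0]],z)[0][:2]-t))*1e3)
P=np.append(t+R@[.156,.0805],.0305);print("tcp px wrist",proj(m,o["ee_pos"]))
E
```

```text
t 11.2 jig [155.4  81.1] z 30.3 rot [ 3.142 -0.     2.522] f [0.1 0.5] -0.1 w 9.207140753972966e-05
((np.float64(225.19775132275132), np.float64(93.21626984126983)), 1512, (np.int64(198), np.int64(247), np.int64(72), np.int64(122)))
0.0 wrist [ 91.6 130.5] top0 [ 97.9 142.5] bolt [ 85.  -32.6]
0.02 wrist [ 93.5 130.9] top0 [ 97. 138.] bolt [ 87.5 -18. ]
0.03 wrist [ 94.4 131. ] top0 [ 96.6 135.8] bolt [ 88.7 -10.7]
0.042 wrist [ 95.6 131.3] top0 [ 96.1 133.2] bolt [90.2 -1.9]
0.06 wrist [ 97.3 131.6] top0 [ 95.4 129.2] bolt [92.4 11.2]
((np.float64(282.5263157894737), np.float64(143.26315789473685)), 19, (np.int64(278), np.int64(286), np.int64(142), np.int64(145)))
scene 0.02 [ 89.28706995 165.17978961]
scene 0.042 [ 94.58756028 134.50921992]
tcp px wrist [[254.49519124 223.29566405]]
```

{"method": "jog_arm", "body": {
  "motion": [
    [0,0,-0.045,0,0,0,-1],
    [0,0,-0.02,0,0,0,-1],
    [0.025,-0.02,0,0,0,0,-1],
    [0.025,-0.02,0,0,0,0,-1],
    [0.025,-0.02,0,0,0,0,-1]
  ]
}}

```text
time_s: 11.75
ee_pos: [0.4968, 0.2159, 0.0953]
eef_rot: [3.141, 0.0, 2.521]
force: [0.2, 1.2, -0.2]
grip_width: 0.0005
grip_force: 0.0
```

{"method": "jog_arm", "body": {
  "motion": [
    [0,0,0,0,0,-0.149,-1],
    [0,0,0,0,0,-0.149,-1],
    [0,0,0,0,0,-0.149,-1],
    [0,0,0,0,0,-0.149,-1],
    [0,0,0,0,0,-0.149,-1]
  ]
}}

```text
time_s: 12.25
ee_pos: [0.498, 0.2161, 0.0954]
eef_rot: [3.142, 0.0, -3.01]
force: [-0.1, -0.7, -1.2]
grip_width: 0.0004
grip_force: 0.0
```

{"method": "jog_arm", "body": {
  "motion": [
    [0,0,0,0,0,-0.149,-1],
    [0,0,0,0,0,0,-1]
  ]
}}

```text
time_s: 12.45
ee_pos: [0.498, 0.2161, 0.0953]
eef_rot: [3.142, 0.0, -2.866]
force: [-0.4, -1.1, -0.1]
grip_width: 0.0007
grip_force: 0.0
```

```bash
python3 lv.py
```

```text
t 12.45 jig [ 61.6 102.7] z 95.3 rot [ 3.142  0.    -2.866] f [-0.7 -0.9] -0.1 w 0.0007311432394265794
tool th 0.001 along 102.7 lat -30.7 angle of finger -0.29 f along -0.9 f lat -0.7 q6 -1.5
lever th if gap 20/22: [np.float64(-0.102), np.float64(-0.083)]
```

{"method": "jog_arm", "body": {
  "motion": [
    [0,0,0.03,0,0,0,-1],
    [0,0,0.03,0,0,0,-1],
    [0,0,0.011,0,0,0,-1],
    [0,0,0,0,0,0,-1]
  ]
}}

```text
time_s: 12.85
ee_pos: [0.4977, 0.2157, 0.0232]
eef_rot: [-3.141, -0.002, -2.872]
force: [-0.3, 0.5, 0.3]
grip_width: 0.0004
grip_force: 0.0
```

{"method": "jog_arm", "body": {
  "motion": [
    [-0.004,0,0,0,0,0,-1],
    [-0.004,0,0,0,0,0,-1],
    [-0.004,0,0,0,0,0,-1],
    [0,0,0,0,0,0,-1]
  ]
}}

```text
time_s: 13.25
ee_pos: [0.5108, 0.2193, 0.0248]
eef_rot: [3.141, 0.001, -2.871]
force: [-0.5, -0.3, 0.0]
grip_width: 0.0003
grip_force: 0.0
```

```bash
cat > red.py <<'E'
from lv import *
m=ctrl.camera_model("wrist");a=ctrl.camera("wrist");hsv=cv2.cvtColor(a,cv2.COLOR_RGB2HSV)
r=(((hsv[...,0]<6)|(hsv[...,0]>174))&(hsv[...,1]>190)&(hsv[...,2]>120)).astype(np.uint8)
n,l,st,ce=cv2.connectedComponentsWithStats(r)
if n>1:
    i=1+np.argmax(st[1:,4]);c=(R.T@(ray(m,[ce[i]],.042)[0][:2]-t))*1e3
    print("red",ce[i].round(0),st[i],c.round(1),"rad",np.hypot(c[0]-92.2,c[1]).round(1),"THETA",np.arctan2(c[0]-92.2,c[1]).round(3))
else: print("no red")
E
python3 red.py
```

```text
t 13.25 jig [ 74.7 102.4] z 24.8 rot [ 3.141e+00  1.000e-03 -2.871e+00] f [-0.6 -0.1] 0.0 w 0.0003303001850272332
tool th 0.006 along 102.3 lat -18.0 angle of finger -0.169 f along -0.1 f lat -0.6 q6 -1.5
lever th if gap 20/22: [np.float64(0.025), np.float64(0.045)]
red [303. 250.] [287 243  33  13 315] [ 85.6 130. ] rad 130.2 THETA -0.051
```

{"method": "jog_arm", "body": {
  "motion": [
    [-0.004,0,0,0,0,0,-1],
    [-0.004,0,0,0,0,0,-1],
    [0,0,0,0,0,0,-1]
  ]
}}

```text
time_s: 13.6
ee_pos: [0.5182, 0.2213, 0.0242]
eef_rot: [3.142, 0.0, -2.871]
force: [-0.3, 0.2, 0.5]
grip_width: 0.0007
grip_force: 0.0
```

{"method": "jog_arm", "body": {
  "motion": [
    [-0.004,0,0,0,0,0,-1],
    [-0.004,0,0,0,0,0,-1],
    [0,0,0,0,0,0,-1]
  ]
}}

```text
time_s: 13.9
ee_pos: [0.5259, 0.2234, 0.0241]
eef_rot: [3.142, 0.0, -2.87]
force: [-0.2, 1.0, 0.3]
grip_width: 0.0005
grip_force: 0.0
```

```bash
python3 red.py
```

```text
t 13.9 jig [ 90.3 102.3] z 24.1 rot [ 3.142  0.    -2.87 ] f [0.1 1. ] 0.3 w 0.00048780267965147964
tool th 0.006 along 102.2 lat -2.4 angle of finger -0.018 f along 1.0 f lat 0.1 q6 -1.5
lever th if gap 20/22: [np.float64(0.179), np.float64(0.199)]
red [303. 238.] [ 283  217   41   39 1239] [ 93.4 129.8] rad 129.8 THETA 0.009
```

```bash
python3 - <<'E'
from h import *
w=ctrl.camera("wrist");s=ctrl.camera("scene");tp=ctrl.camera("top")
f=lambda i:cv2.resize(i,(400,300),interpolation=cv2.INTER_CUBIC)
save("mos",cv2.vconcat([cv2.hconcat([f(w),f(s[110:215,200:340])]),cv2.hconcat([f(tp[140:260,160:320]),f(w[180:300,176:336])])]))
E
```

```text
(no output)
```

View pics/mos.png

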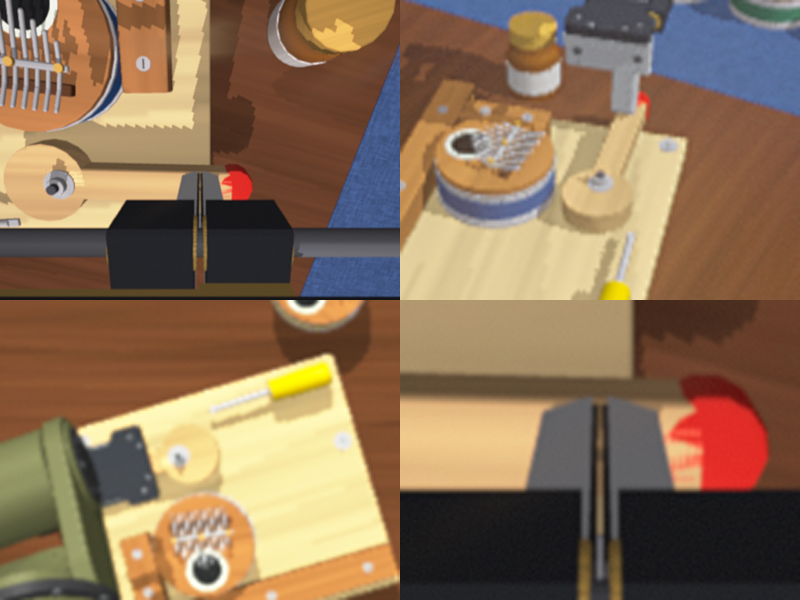

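The mosaic shows the fingertips over the lever arm beside the red end, with the tip at scene-quadrant (622,112) and no push happening. The tip looks to be on top of or above the lever, so I'll compare the projected TCP with the seen tip.

```bash
python3 - <<'E'
from s import *
sm=ctrl.camera_model("scene");wm=ctrl.camera_model("wrist")
for dz in (0,.01,.018,.03):
    P=o["ee_pos"]+[0,0,dz]
    q=proj(sm,P)[0];w=proj(wm,P)[0]
    print(dz,"scene mosaic",(400+(q[0]-200)/.35,(q[1]-110)/.35),"wrist zoom",400+(w[0]-176)*2.5,300+(w[1]-180)*2.5)
a=ctrl.camera("scene")
# pixel columns through finger
x=int(200+222*.35)
for y in range(135,162): print(y,a[y,x-1],a[y,x],a[y,x+2],a[y,x+4])
print(ctrl.get_obs()["qpos"].round(3))
E
```

```text
t 14.1 jig [ 89.8 102.3] z 24.1 rot [-3.142 -0.    -2.87 ] f [0.4 0.3] -0.1 w 0.00033665908117864736
0 scene mosaic (np.float64(622.8780774915273), np.float64(129.99826389261776)) wrist zoom 597.0445438678555 406.4298226812414
0.01 scene mosaic (np.float64(623.2576182553248), np.float64(121.26793102624903)) wrist zoom 596.9101494891934 420.1375777385374
0.018 scene mosaic (np.float64(623.5652083963012), np.float64(114.19263220915461)) wrist zoom 596.792822756232 432.1044928217239
0.03 scene mosaic (np.float64(624.0333340308813), np.float64(103.42463835185576)) wrist zoom 596.5978325217594 451.992812551471
135 [150 151 154] [152 152 155] [145 146 149] [142 143 145]
136 [151 152 155] [151 150 154] [147 148 151] [150 151 153]
137 [151 151 154] [150 151 153] [149 148 152] [156 157 159]
138 [151 151 155] [149 151 152] [145 144 148] [163 164 167]
139 [150 150 154] [151 150 154] [147 147 150] [172 174 176]
140 [151 151 154] [153 151 155] [150 151 154] [167 168 172]
141 [151 150 153] [152 151 153] [148 147 150] [161 163 166]
142 [150 151 153] [152 152 154] [145 144 147] [162 165 168]
143 [15
[... 476 characters left out ...]
 [211 182 128] [214 184 131] [217 185 129] [219 189 136]
152 [224 193 140] [226 195 141] [225 195 140] [218 189 137]
153 [224 194 140] [225 196 141] [222 192 140] [218 189 136]
154 [224 195 140] [226 196 141] [221 192 138] [217 188 134]
155 [225 196 139] [225 194 139] [220 190 137] [219 189 133]
156 [225 195 141] [225 195 140] [218 188 137] [218 188 132]
157 [224 194 139] [223 193 139] [217 187 133] [221 192 137]
158 [225 195 141] [221 192 137] [218 189 135] [214 184 129]
159 [224 194 141] [220 189 135] [219 190 135] [196 165 117]
160 [222 192 138] [218 189 133] [220 190 135] [190 160 114]
161 [220 191 136] [217 188 135] [219 189 136] [192 165 117]
[ 0.338  0.526  1.607 -0.     1.009 -1.504]
```

The finger is visually cut off at the lever's top face, so this height and spot give no contact at all. The arm's red end overhangs the bench, where I can go deeper, so I'll try there.

{"method": "jog_arm", "body": {
  "motion": [
    [0.015,0,0,0,0,0,-1],
    [0.02,0,0,0,0,0,-1],
    [0,0.028,0,0,0,0,-1],
    [0,0,0.015,0,0,0,-1],
    [0,0,0,0,0,0,-1]
  ]
}}

```text
time_s: 14.65
ee_pos: [0.4832, 0.241, 0.008]
eef_rot: [-3.141, -0.002, -2.869]
force: [-0.0, -0.3, -0.2]
grip_width: 0.0005
grip_force: 0.0
```

{"method": "jog_arm", "body": {
  "motion": [
    [-0.007,0,0,0,0,0,-1],
    [-0.007,0,0,0,0,0,-1],
    [-0.004,0,0,0,0,0,-1],
    [-0.004,0,0,0,0,0,-1],
    [0,0,0,0,0,0,-1]
  ]
}}

```text
time_s: 15.15
ee_pos: [0.5059, 0.2469, 0.0092]
eef_rot: [3.142, 0.0, -2.871]
force: [0.4, -1.2, -0.5]
grip_width: 0.0004
grip_force: 0.0
```

```bash
python3 red.py
```

```text
t 15.15 jig [ 77.5 130.2] z 9.2 rot [ 3.142  0.    -2.871] f [ 0.  -1.2] -0.5 w 0.00043380769869392794
tool th 0.006 along 130.1 lat -15.4 angle of finger -0.112 f along -1.2 f lat 0.0 q6 -1.45
lever th if gap 20/22: [np.float64(0.041), np.float64(0.057)]
red [256. 274.] [255 272   2   5   8] [ 95.6 130.6] rad 130.7 THETA 0.026
```

{"method": "jog_arm", "body": {
  "motion": [
    [-0.004,0,0,0,0,0,-1],
    [-0.004,0,0,0,0,0,-1],
    [0,0,0,0,0,0,-1]
  ]
}}

```text
time_s: 15.5
ee_pos: [0.5136, 0.2491, 0.0091]
eef_rot: [-3.142, 0.0, -2.87]
force: [-0.3, -0.3, 0.8]
grip_width: 0.0002
grip_force: 0.0
```

```bash
python3 red.py
```

```text
t 15.5 jig [ 85.5 130.3] z 9.1 rot [-3.142  0.    -2.87 ] f [-0.3 -0.2] 0.8 w 0.0002486802952021361
tool th 0.005 along 130.3 lat -7.4 angle of finger -0.051 f along -0.2 f lat -0.3 q6 -1.45
lever th if gap 20/22: [np.float64(0.103), np.float64(0.118)]
red [256. 272.] [255 267   2   9  12] [101.9 130.7] rad 131.1 THETA 0.074
```

```bash
cat > sred.py <<'E'
from lv import *
for n,box in (("scene",(255,100,340,200)),("top",(165,150,260,260))):
    m=ctrl.camera_model(n);a=ctrl.camera(n);hsv=cv2.cvtColor(a,cv2.COLOR_RGB2HSV)
    r=((hsv[...,0]<7)|(hsv[...,0]>173))&(hsv[...,1]>180)&(hsv[...,2]>110)
    k=np.zeros_like(r);k[box[1]:box[3],box[0]:box[2]]=1
    ys,xs=np.nonzero(r&k)
    if len(xs)<4: print(n,"none");continue
    c=(R.T@(ray(m,[(xs.mean(),ys.mean())],.042)[0][:2]-t))*1e3
    print(n,len(xs),xs.mean().round(1),ys.mean().round(1),c.round(1),"THETA",np.arctan2(c[0]-92.2,c[1]).round(3))
E
python3 sred.py
```

```text
t 15.55 jig [ 85.4 130.3] z 9.1 rot [-3.142  0.    -2.87 ] f [-0.4  0. ] 0.4 w -8.19176720914987e-05
tool th 0.005 along 130.3 lat -7.5 angle of finger -0.052 f along 0.0 f lat -0.4 q6 -1.45
lever th if gap 20/22: [np.float64(0.101), np.float64(0.117)]
scene 33 288.3 145.4 [111.4 128.9] THETA 0.148
top none
```

{"method": "jog_arm", "body": {
  "motion": [
    [-0.005,0,0,0,0,0,-1],
    [-0.005,0,0,0,0,0,-1],
    [-0.005,0,0,0,0,0,-1],
    [-0.005,0,0,0,0,0,-1]
  ]
}}

```text
time_s: 16.05
ee_pos: [0.5328, 0.2544, 0.0091]
eef_rot: [-3.141, -0.0, -2.87]
force: [-2.4, -2.0, -0.5]
grip_width: 0.0003
grip_force: 1.1
```

```bash
python3 sred.py
```

```text
t 16.05 jig [105.4 130.1] z 9.1 rot [-3.141 -0.    -2.87 ] f [-2.8 -1.3] -0.5 w 0.0003031519286329358
tool th 0.005 along 130.2 lat 12.5 angle of finger 0.101 f along -1.3 f lat -2.8 q6 -1.46
lever th if gap 20/22: [np.float64(0.255), np.float64(0.27)]
scene 31 296.0 147.6 [132.9 123.9] THETA 0.317
top none
```

The lever moves now (scene estimate θ 0.15 → 0.32, about 3 N): contact needs a deeper finger at the overhanging end. I'll carry it round outside the base corner.

{"method": "jog_arm", "body": {
  "motion": [
    [-0.01,-0.001,0,0,0,0,-1],
    [-0.01,-0.001,0,0,0,0,-1],
    [-0.01,-0.001,0,0,0,0,-1],
    [-0.01,-0.001,0,0,0,0,-1],
    [0,0,0,0,0,0,-1]
  ]
}}

```text
time_s: 16.65
ee_pos: [0.5727, 0.2615, 0.0091]
eef_rot: [3.141, 0.001, -2.871]
force: [-0.1, -0.2, -0.1]
grip_width: 0.0006
grip_force: 0.0
```

{"method": "jog_arm", "body": {
  "motion": [
    [-0.006,-0.003,0,0,0,0,-1],
    [-0.006,-0.003,0,0,0,0,-1],
    [-0.006,-0.004,0,0,0,0,-1],
    [-0.006,-0.004,0,0,0,0,-1],
    [0,0,0,0,0,0,-1]
  ]
}}

```text
time_s: 17.15
ee_pos: [0.5998, 0.2537, 0.0092]
eef_rot: [-3.142, 0.001, -2.871]
force: [0.2, 0.3, -1.2]
grip_width: 0.0005
grip_force: 0.0
```

```bash
python3 sred.py; python3 red.py|tail -1
```

```text
t 17.15 jig [169.7 111.2] z 9.2 rot [-3.142e+00  1.000e-03 -2.871e+00] f [0.3 0.2] -1.2 w 0.0004957000784480826
tool th 0.006 along 111.7 lat 76.9 angle of finger 0.609 f along 0.2 f lat 0.3 q6 -1.5
lever th if gap 20/22: [np.float64(0.757), np.float64(0.772)]
scene 50 315.7 160.9 [190.4  80.4] THETA 0.885
top none
red [221. 252.] [217 248   8   8  44] [174.4  93.7] rad 124.7 THETA 0.72
```

{"method": "jog_arm", "body": {
  "motion": [
    [-0.006,-0.006,0,0,0,0,-1],
    [-0.006,-0.006,0,0,0,0,-1],
    [-0.005,-0.006,0,0,0,0,-1],
    [-0.004,-0.007,0,0,0,0,-1],
    [0,0,0,0,0,0,-1]
  ]
}}

```text
time_s: 17.8
ee_pos: [0.6267, 0.2348, 0.0091]
eef_rot: [-3.141, 0.001, -2.871]
force: [-0.2, 0.5, 0.1]
grip_width: 0.0003
grip_force: 0.0
```

{"method": "jog_arm", "body": {
  "motion": [
    [-0.004,-0.007,0,0,0,0,-1],
    [-0.003,-0.007,0,0,0,0,-1],
    [-0.002,-0.006,0,0,0,0,-1],
    [0,0,0,0,0,0,-1]
  ]
}}

```text
time_s: 18.2
ee_pos: [0.6403, 0.2179, 0.0092]
eef_rot: [-3.141, 0.0, -2.871]
force: [0.3, 0.5, -0.1]
grip_width: 0.0004
grip_force: 0.0
```

```bash
python3 sred.py; python3 red.py|tail -1
```

```text
t 18.2 jig [198.9  65.7] z 9.2 rot [-3.141  0.    -2.871] f [0.5 0.4] -0.1 w 0.0003836978818220568
tool th 0.006 along 66.4 lat 106.3 angle of finger 1.019 f along 0.4 f lat 0.5 q6 -1.57
lever th if gap 20/22: [np.float64(1.179), np.float64(1.195)]
scene 80 323.2 174.4 [215.1  32.3] THETA 1.314
top none
red [224. 253.] [223 250   3   6  10] [204.   50.2] rad 122.6 THETA 1.148
```

{"method": "jog_arm", "body": {
  "motion": [
    [-0.002,-0.005,0,0,0,0,-1],
    [-0.002,-0.005,0,0,0,0,-1],
    [-0.002,-0.005,0,0,0,0,-1],
    [0,0,0,0,0,0,-1]
  ]
}}

```text
time_s: 18.75
ee_pos: [0.6497, 0.2056, 0.009]
eef_rot: [3.141, -0.001, -2.871]
force: [-2.2, 1.7, 0.1]
grip_width: 0.0003
grip_force: 1.3
```

```bash
python3 sred.py
```

```text
t 18.75 jig [204.6  51.3] z 9.0 rot [ 3.141e+00 -1.000e-03 -2.871e+00] f [-1.6  2.2] 0.1 w 0.00030299697779062525
tool th 0.006 along 51.9 lat 112.1 angle of finger 1.143 f along 2.2 f lat -1.6 q6 -1.59
lever th if gap 20/22: [np.float64(1.306), np.float64(1.322)]
scene 73 324.5 179.0 [220.1  16.5] THETA 1.443
top none
```

{"method": "jog_arm", "body": {
  "motion": [
    [-0.001,-0.005,0,0,0,0,-1],
    [-0.001,-0.005,0,0,0,0,-1],
    [0,-0.005,0,0,0,0,-1],
    [0,0,0,0,0,0,-1]
  ]
}}

```text
time_s: 19.25
ee_pos: [0.656, 0.1926, 0.0093]
eef_rot: [3.141, 0.002, -2.87]
force: [1.8, 7.1, -1.4]
grip_width: 0.0003
grip_force: 2.7
```

```bash
python3 sred.py
```

```text
t 19.25 jig [207.1  37.1] z 9.3 rot [ 3.141e+00  2.000e-03 -2.870e+00] f [3.7 6.3] -1.4 w 0.0003250637117766243
tool th 0.005 along 37.7 lat 114.7 angle of finger 1.259 f along 6.3 f lat 3.6 q6 -1.61
lever th if gap 20/22: [np.float64(1.425), np.float64(1.442)]
scene 91 324.1 182.8 [220.8   2.7] THETA 1.55
top none
```

{"method": "jog_arm", "body": {
  "motion": [
    [0,-0.004,0,0,0,0,-1],
    [0,-0.004,0,0,0,0,-1],
    [0,0,0,0,0,0,-1]
  ]
}}

```text
time_s: 19.65
ee_pos: [0.658, 0.1851, 0.0094]
eef_rot: [3.141, 0.001, -2.87]
force: [-0.1, 6.7, -0.4]
grip_width: 0.0008
grip_force: 3.1
```

```bash
python3 sred.py
```

```text
t 19.65 jig [207.   29.3] z 9.4 rot [ 3.141e+00  1.000e-03 -2.870e+00] f [1.8 6.4] -0.4 w 0.0007574506774143161
tool th 0.005 along 29.9 lat 114.7 angle of finger 1.321 f along 6.4 f lat 1.7 q6 -1.62
lever th if gap 20/22: [np.float64(1.49), np.float64(1.508)]
scene 82 324.2 185.1 [222.   -5.4] THETA 1.613
top none
```

{"method": "jog_arm", "body": {
  "motion": [
    [0,0.01,0,0,0,0,-1],
    [0,0.03,0,0,0,0,-1],
    [0,0.03,-0.03,0,0,0,-1],
    [0,0,0,0,0,0,-1]
  ]
}}

```text
time_s: 20.15
ee_pos: [0.6396, 0.2558, 0.043]
eef_rot: [3.141, 0.006, -2.867]
force: [-0.1, -0.8, 0.8]
grip_width: 0.0003
grip_force: 0.0
```

```bash
python3 sred.py; python3 red.py | tail -1
```

```text
t 20.15 jig [208.5 102.3] z 43.0 rot [ 3.141  0.006 -2.867] f [-0.3 -0.7] 0.8 w 0.0003406642904367935
tool th 0.002 along 102.5 lat 116.1 angle of finger 0.85 f along -0.7 f lat -0.3 q6 -1.52
lever th if gap 20/22: [np.float64(0.979), np.float64(0.992)]
scene 87 324.0 184.8 [221.3  -4.6] THETA 1.606
top 73 215.5 153.4 [222.2   5. ] THETA 1.533
red [104. 243.] [  82  226   50   35 1154] [219.5   6.1] rad 127.4 THETA 1.523
```

{"method": "jog_arm", "body": {
  "motion": [
    [0,-0.02,0.034,0,0,0,-1],
    [0,-0.03,0,0,0,0,-1],
    [0,-0.018,0,0,0,0,-1],
    [0,-0.005,0,0,0,0,-1],
    [0,0,0,0,0,0,-1]
  ]
}}

```text
time_s: 20.8
ee_pos: [0.6587, 0.1808, 0.0052]
eef_rot: [-3.142, -0.0, -2.872]
force: [-0.2, 0.5, 0.4]
grip_width: 0.0005
grip_force: 0.0
```

```bash
python3 sred.py
```

```text
t 20.8 jig [206.5  25. ] z 5.2 rot [-3.142 -0.    -2.872] f [-0.1  0.6] 0.4 w 0.0005109361638675206
tool th 0.007 along 25.8 lat 114.1 angle of finger 1.356 f along 0.6 f lat -0.1 q6 -1.63
lever th if gap 20/22: [np.float64(1.527), np.float64(1.545)]
scene 92 323.6 186.6 [221.3 -11. ] THETA 1.656
top none
```

{"method": "jog_arm", "body": {
  "motion": [
    [0,0.015,0,0,0,0,-1],
    [0,0.04,0,0,0,0,-1],
    [0,0.03,-0.04,0,0,0,-1],
    [0,0.02,-0.04,0,0,0,-1],
    [0,0,-0.03,0,0,0,-1]
  ]
}}

```text
time_s: 21.4
ee_pos: [0.6292, 0.2872, 0.1183]
eef_rot: [3.141, 0.003, -2.866]
force: [1.0, -0.8, -1.4]
grip_width: 0.0005
grip_force: 0.0
```

{"method": "jog_arm", "body": {
  "motion": [
    [0,0.04,0,0,0,0,-1],
    [0,0,0,0,0,0,-1]
  ]
}}

```text
time_s: 21.6
ee_pos: [0.618, 0.3264, 0.1167]
eef_rot: [3.141, 0.003, -2.866]
force: [0.2, 0.4, -1.1]
grip_width: 0.0002
grip_force: 0.0
```

```bash
python3 sred.py; python3 red.py|tail -1; python3 - <<'E'
from s import *
m=ctrl.camera_model("top");a=ctrl.camera("top");hsv=cv2.cvtColor(a,cv2.COLOR_RGB2HSV)
tj=lambda px,z:((R.T@(ray(m,[px],z)[0][:2]-t))*1e3).round(1)
# arm bar edges along rows crossing between base edge and red end: bright wood vs dark bench
for xa in (160,170,180,190,200):
    ls=[]
    P=[np.append(t+R@[xa/1e3,v/1e3],.042) for v in np.arange(-30,31,.5)]
    px=proj(m,P).astype(np.float32)
    V=cv2.remap(hsv[...,2].astype(np.float32),px[:,:1].copy(),px[:,1:].copy(),cv2.INTER_LINEAR).ravel()
    g=np.arange(-30,31,.5)[V>185];print(xa,g.min() if len(g) else None,g.max() if len(g) else None,len(g)*.5)
# tin's band-ring check: white ring/top circle via Hough
g=cv2.cvtColor(a,cv2.COLOR_RGB2GRAY)[150:295,165:335];g=cv2.resize(g,None,fx=4,fy=4,interpolation=cv2.INTER_CUBIC)
c=cv2.HoughCircles(g,cv2.HOUGH_GRADIENT,1.5,100,param1=80,param2=25,minRadius=72,maxRadius=88)
if c is not None:
    for x,y,r in c[0][:3]: print("circle",x,y,r,tj(((x+.5)/4-.5+165,(y+.5)/4-.5+150),.06))
E
```

```text
t 21.6 jig [207.1 176.1] z 116.7 rot [ 3.141e+00  3.000e-03 -2.866e+00] f [0.3 0.3] -1.1 w 0.00018238405006482458
tool th 0.001 along 176.3 lat 114.7 angle of finger 0.578 f along 0.3 f lat 0.3 q6 -1.41
lever th if gap 20/22: [np.float64(0.673), np.float64(0.683)]
scene 94 323.6 186.5 [221.2 -10.5] THETA 1.652
top 52 217.4 152.2 [223.7  -0.5] THETA 1.574
red [ 51. 212.] [ 32 199  41  24 599] [221.5   1.6] rad 129.3 THETA 1.559
t 21.75 jig [206.9 171.5] z 114.9 rot [-3.141 -0.    -2.869] f [ 0.  -0.9] 0.5 w 0.00010148272604732731
160 -12.5 12.0 25.0
170 -12.5 12.0 25.0
180 -12.5 12.0 25.0
190 -12.5 12.0 25.0
200 -13.0 11.5 25.0
circle 306.75 351.75 82.2 [ 0.3 -0.3]
```

The arm's edges lie at -12.5/+12 mm, constant along its length, so it stands square (θ ≈ 1.57). The tin is at (0.3, -0.3) mm from its seat and the hand is clear.

```bash
python3 -c "
from station import ctrl
print(ctrl.hand_in())"
```

```text
the job is handed in; nothing more can be done
None
```

I've handed the job in: the tin measured 0.3 mm off its seat in each direction, against both fence and end stop, and the cam lever stands square at about 1.57 rad with the hand clear, at about 22 s; no verdict came back, and I did not re-measure the other items, though none was approached closely.

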